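# Clamp a mineral specimen in the sprung microscope holder

### The job

Draw the sprung jaw of the white specimen holder out to its stop, without forcing it, until its catch keeps it open by itself. Then set the rock specimen on its grey mount gently down, upright, between the open jaws with its long side along them and roughly centred, and press the red pad of the catch so that the jaw springs shut and clamps the mount against the fixed jaw. Leave the bottle, the yellow box and the dish where they are.

Things in the scene. Friction and masses are not known exactly. Their poses are not given: they have to be found in the camera images.
- holder: White specimen holder fixed to the bench: base plate 280 x 160 x 14 mm with a fixed steel jaw and a sprung sliding jaw. Origin on the bench under the plate; x along the slide, y across, z up. The plate spans x -205 to 75, y -80 to 80 mm, top at z = 14 mm. Fixed jaw: 100 mm wide, clamping face at x = 45 mm, top at z = 38 mm.
- jaw (a joint): Jaw travel in m: 0 closed, growing as it is drawn toward the holder's -x; 0.025 when clamping the mount. Spring: 6 N at 0, 12 N at 0.07. It meets a hard stop at 0.045 to 0.075, set afresh each time and not told; only within about 1 mm of the stop does the catch snap over the jaw's pin and hold it. More than 34 N on the holder is forcing it.
- pull_tab (a point): Top middle of the inner face (toward the jaws) of the blue pull tab: an upright plate 60 mm wide across the slide, 10 mm thick, z = 16 to 72 mm, on a tongue 36 mm wide with its top at z = 22 mm. Between this face and the back of the sliding jaw is a gap 56 mm long: fingers let down into it can hook the tab. Moves with the jaw.
- release_pad (a point): Middle of the top of the red thumb pad (26 x 26 mm, 50 mm above the bench) on the tail of the see-saw catch, at the holder's -x, -y corner. Pressed straight down 10 to 14 mm with 4 to 8 N it lifts the catch's nose off the jaw's pin and the jaw springs shut. It rides on the adjustable stop, so its place along the holder differs.
- specimen: Reddish rock glued on a grey mount. Mount 45 (x) x 90 (y) x 22 mm high; rock 30 (x) x 42 (y) mm, rising from z = 22 to 68 mm (ragged on top to about 78 mm). Origin: centre of the mount's underside, z up. The rock's flat sides 42 mm apart in y are to be gripped, clear of the jaws. 0.2 to 0.4 kg.
- board: Plywood board 170 x 200 x 12 mm, fixed, on which the specimen stands at the start. Origin: centre of its underside.
- bottle: Amber bottle with black cap, 60 mm across, 115 mm high, to be left alone. Origin: centre of its underside.
- slidebox: Yellow slide box 85 x 100 x 30 mm, to be left alone. Origin: centre of its underside.
- dish: Clear covered dish 94 mm across, 20 mm high, to be left alone. Origin: centre of its underside.
- bed (a point): Point on the holder's plate where the centre of the mount's underside lies once clamped: 22.5 mm in front of the fixed jaw's face, mid-width. Axes as the holder's. The mount may be set down anywhere between the open jaws; the closing jaw pushes it against the fixed one.
- jaw_face (a point): Top middle of the sliding jaw's clamping face (dark steel jaw 90 mm wide, 14 mm thick, top at z = 37 mm), 20 mm from the fixed jaw's face when closed; it moves with the jaw toward the holder's -x.
There are look-alikes about, which are no part of the job. What is shaped like the specimen but purple is not meant.

How it is judged (in metres and radians):
On the way, in this order (a step that is already met when the one before it is completed fails the run):
1. the jaw is out at its stop, kept open by the catch, with the robot off the holder (value of joint jaw above 0.04 m and contact force between each of the arm, the fingers and holder below 0.2 N), for 0.5 s.
2. the specimen stands released on the holder between the open jaws (value of joint jaw above 0.04 m and contact force between the fingers and specimen below 0.2 N and x of specimen in the frame of holder between -0.03 and 0.03 m and z of specimen in the frame of holder below 0.018 m and angle between specimen's own z axis and vertical below 0.15 rad), for 0.2 s.
At the end, for the whole second after the job is handed in: The mount is clamped flat on the holder between the two jaws (jaw travel 21 to 30 mm, the mount's centre within 5 mm of its clamped place along the slide and within 20 mm of the middle across it), upright within 0.1 rad, long side along the jaws within 0.1 rad, and at rest (value of joint jaw between 0.021 and 0.03 m and x of specimen in the frame of holder between 0.0175 and 0.0275 m and y of specimen in the frame of holder between -0.02 and 0.02 m and z of specimen in the frame of holder between 0.01 and 0.018 m and angle between the y axis of specimen and the y axis of holder, either way round below 0.1 rad and angle between specimen's own z axis and vertical below 0.1 rad and linear speed of specimen below 0.02 m/s); the robot touches nothing.
It fails at once if the holder is forced: more than 34 N from the robot (contact force between any of the fingers, the arm and holder above 34 N).
It fails at once if the specimen is dropped (moving faster than 0.5 m/s with no finger on it) (linear speed of specimen above 0.5 m/s and contact force between the fingers and specimen below 0.05 N).
It fails at once if the bottle, the yellow box or the dish is moved more than 20 mm (distance of any of bottle, slidebox, dish from where it was at the start of the episode above 0.02 m).
It also fails if it takes over 64 s, if anything falls off the work surface, if the arm or the gripper's body presses on something with over 40 N, if the wrist force passes 120 N, or if a joint passes its speed limit or range.

### The arm

A 6-joint arm with a two-finger parallel gripper is mounted at the origin on the work surface. World frame = base frame: x ahead of the robot, y to its left, z up, the work surface at z = 0. Lengths are in mm, angles in rad, forces in N, time in s.
With the tool pointing down it reaches from about 400 to 925 mm from the base axis. Payload 12.5 kg.
Tool frame: the origin (TCP) lies at the very end of the fingers, on their centre line; the grasp point (between the pads) lies behind it (env.grip_depth is the z of the grasp point in the tool frame, in mm); z points along the fingers, y is the line along which they close (so a half turn about z gives the same grasp; the last joint's range is limited). The gripper opens to 95 mm and grips with 3 to 60 N. Pads are 20 mm wide; open, the fingers measure 119 mm over their backs; the gripper's body (75 mm by 180 mm) begins 59 mm behind the grasp point.
Start: joints at [1.021, 0.491, 1.559, -0, 1.092, -0.106], TCP at [268.346, 564.48, 214.661] pointing down, gripper open.
Joint ranges: [-3.1, 3.1], [-0.84, 2.19], [0.05, 2.79], [-1.13, 4.28], [0.06, 2.93], [-2.69, 2.69]. Speed limits (rad/s): [2.22, 2.22, 2.79, 3.14, 3.14, 3.14].

### API

Orientations are given as [roll, pitch, yaw] about the fixed x, y, z axes, in that order (R = Rz(yaw) Ry(pitch) Rx(roll)).
In Python, from cell import env, optics gives the robot as it stands.
- The arm moves only by the tool step_arm, never from a script. Its argument "moves" is a list of rows, each an object of numbers: "tx", "ty", "tz": the shift along the tool's x, y, z in mm; "roll": the turn about the tool's z in rad. In form: [{"tx": .., "ty": .., "tz": .., "roll": ..}, ...]. A call has 1 to 12 rows; each row is the pose to reach, as a shift and turn from the pose commanded when the call began, along the tool's axes at that moment; what a row does not reach only later rows make up. A row lasts 1/12 s, in which the tool goes at most 41.7 mm and 7.16 degrees, less where a joint would pass 70% of its speed; a pose out of reach is approached as far as the arm can. A call with a gripper value outside its range is refused whole. "grip" is the finger opening in mm, from 0 to 95.1, set as the call begins (left out, the last holds). The fingers move at their own pace and stop on an object; the grip force is fixed at half the most. Time passes only in rows, so rows that repeat a pose let the fingers close. It gives the time, the measured TCP pose, the force, the opening and the grip force at its end, in the units of the state.
- env.state(): the state, without advancing time (a new reading comes with each control period).
- optics.read_camera(name): name is "side" or "top" or "wrist"; returns a dict with "pixels" (400x640x3 uint8, blue, green, red), "mtx" (3x3 intrinsics, pixels), "view" (4x4, takes a point from world to camera coordinates). Camera axes: x right, y down, z forward; pixel columns grow to the right and rows downward; lengths in mm; the calibration is good to about 2 mm. A picture is of the moment at which its call begins. There is no depth.
- env.job_done(): hands the job in; it is judged then, once.
The state is a dict: "t": time; "joints": joint angles; "qvel": joint speeds; "tau": joint torques, N m; "eef_pos": TCP position; "tcp_rot": TCP orientation; "ft_force": force on the tool from outside, world axes, zero at the start; "moment": the same for the moment, N m; "opening": opening from 0.0 (shut) to 1.0 (fully open); "grip_force": force on a finger pad.
Only numpy, scipy, OpenCV 4.12 (cv2) and the standard library are available. Lean on these libraries where they do the work, as an engineer would, in place of code of your own. Each camera call takes 0.05 s, during which the arm holds its last target. There are 200 camera calls.

## Working session

There is one attempt and no reset: what is moved stays moved. The work goes in short steps, Python scripts to look and compute and a tool call to move; the robot and the scene stay as the last step left them, time stands still between calls to the robot, and variables do not carry over. Pictures are saved under pics/ and viewed, at most 10 in all, crops included, and the job is handed in when it is done.

Besides the shell and the picture viewer there is one more tool, called after ">>>" as a command line: name --argument value ..., lists and objects as JSON in quotes. step_arm: Moves the arm, as the interface text tells. Its arguments: {"type":"object","properties":{"moves":{"type":"array"},"grip":{"type":"number"}},"required":["moves"]}

```bash
mkdir -p pics
cat > h.py <<'E'
import numpy as np, cv2
from cell import env, optics
def shot(n,f=None):
    c=optics.read_camera(n)
    if f: cv2.imwrite('pics/'+f,c['pixels'])
    return c
def proj(c,P):
    P=np.atleast_2d(P); q=(c['view'][:3,:3]@P.T).T+c['view'][:3,3]; q=(c['mtx']@q.T).T
    return q[:,:2]/q[:,2:]
def onz(c,uv,z):
    uv=np.atleast_2d(uv).astype(float); V=np.array(c['view']); R=V[:3,:3]; o=-R.T@V[:3,3]
    d=(R.T@np.linalg.inv(c['mtx'])@np.c_[uv,np.ones(len(uv))].T).T
    return o+d*((z-o[2])/d[:,2:])
E
python3 - <<'E'
from h import *
import pickle
C={n:shot(n) for n in('top','side','wrist')}
pickle.dump(C,open('c0.pkl','wb'))
for n in('top','side'):
    cv2.imwrite(f'pics/{n}0.png',C[n]['pixels'])
    V=np.array(C[n]['view']);print(n,-V[:3,:3].T@V[:3,3],C[n]['mtx'][0][0])
print(env.state(),env.grip_depth)
E
```

```text
top [ 476.15940523   41.50799568 1221.08672679] 481.41621778533425
side [ 220.44415574 -854.72684332  633.24466749] 364.67371883832885
{'t': 0.15, 'joints': array([ 1.02139203e+00,  4.91391822e-01,  1.55931573e+00, -1.02107027e-05,
        1.09170135e+00, -1.05586624e-01]), 'qvel': array([ 0.00053341, -0.00199013, -0.00287484, -0.00039249, -0.00078648,
       -0.00059784]), 'tau': array([ 2.97964478e-03, -6.12898636e+01, -2.58277345e+01,  6.92744949e-02,
        4.74187976e-02, -8.22364973e-05]), 'eef_pos': array([268.2480665 , 564.3063243 , 214.21201439]), 'tcp_rot': array([-3.14077999e+00, -7.70183805e-05,  2.69777966e+00]), 'ft_force': array([-0.47282065, -0.12136699,  0.41932988]), 'moment': array([-2.44219411e-02, -1.97333276e-02,  6.08370864e-05]), 'grip_force': 0.0, 'opening': 1.0012608196743091} -18.8
```

View pics/top0.png

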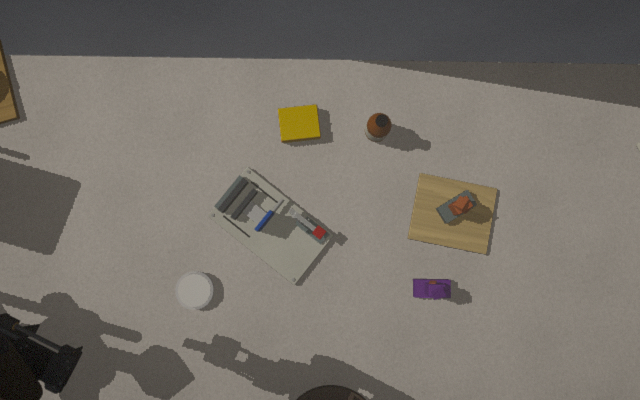

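View pics/side0.png

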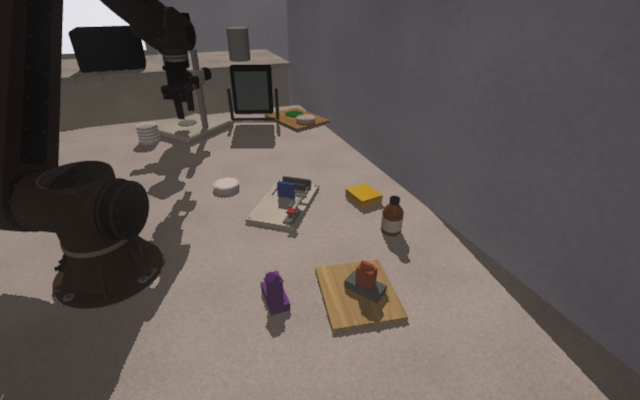

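The top view shows the holder at about (270,225), with its jaws at (236,197), blue tab at (264,221) and red pad at (319,232). There are two look-alikes. One is a reddish rock on a grey mount at (458,206), standing on the board; the other is all purple at (432,288). The reddish one on the board fits the description, so I'll confirm it in an enlarged crop.

Run:
```python
import pickle,cv2,numpy as np
C=pickle.load(open('c0.pkl','rb'))
t=C['top']['pixels'];s=C['side']['pixels']
r=lambda im,x,y,w,h,k:cv2.resize(im[y:y+h,x:x+w],None,fx=k,fy=k,interpolation=cv2.INTER_CUBIC)
a=r(t,200,160,140,130,3) #420x390... 
a=r(t,205,160,130,125,3); b=r(t,405,168,95,89,4.2)[:375,:399]
m=np.zeros((600,800,3),np.uint8)
m[:375,:390]=a; m[:b.shape[0],400:400+b.shape[1]]=b
c=r(s,245,170,80,64,3.5); m[376:376+c.shape[0],:c.shape[1]]=c
d=r(s,310,250,100,64,3.5); m[376:376+d.shape[0],400:400+d.shape[1]]=d
cv2.imwrite('pics/m1.png',m)
```

```text
(no output)
```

View pics/m1.png

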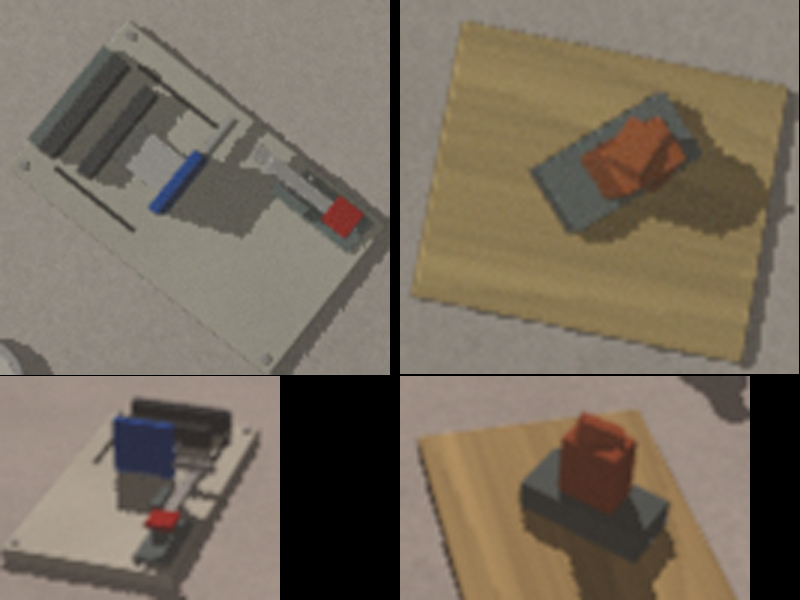

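The crop confirms the reddish rock on the grey mount, on the board. Next I'll fit poses from both views.

```bash
cat > fit.py <<'E'
from h import *
from scipy.optimize import least_squares
def tri(pairs):
    f=lambda p:np.concatenate([(proj(c,p)[0]-uv)*c['mtx'][0][0]**0 for c,uv in pairs])
    r=least_squares(f,[500,0,40]);return r.x,np.abs(r.fun).max()
def pose(L,views,x0):
    "L local pts Nx3; views: (cam, idx, uv); solves x,y,yaw"
    def P(p):
        c,s=np.cos(p[2]),np.sin(p[2]);return L@np.array([[c,s,0],[-s,c,0],[0,0,1]])+[p[0],p[1],0]
    f=lambda p:np.concatenate([(proj(c,P(p)[i])-uv).ravel() for c,i,uv in views])
    r=least_squares(f,x0);return r.x,r.fun.reshape(-1,2)
def blob(c,lo,hi,roi=None):
    h=cv2.cvtColor(c['pixels'],cv2.COLOR_BGR2HSV);m=cv2.inRange(h,lo,hi)
    if roi: k=np.zeros_like(m);x,y,w,hh=roi;k[y:y+hh,x:x+w]=1;m=m*k
    n,l,s,ce=cv2.connectedComponentsWithStats(m)
    i=1+s[1:,4].argmax();pts=np.argwhere(l==i)[:,::-1].astype(np.float32)
    return ce[i],s[i],cv2.boxPoints(cv2.minAreaRect(pts)),(l==i)
E
python3 - <<'E'
from fit import *
import pickle
C=pickle.load(open('c0.pkl','rb'));T,S=C['top'],C['side']
L=np.array([[75,-80,14],[-205,-80,14],[-205,80,14],[75,80,14]],float)
uv=np.array([[130,22],[385,232],[270,373],[18,162]])/3+[205,160]-0.33
W=onz(T,uv,14);print(W.round(1))
d=W[0]-W[1];yaw=np.arctan2(d[1],d[0]);m=W.mean(0);g=[m[0]+65*np.cos(yaw),m[1]+65*np.sin(yaw),yaw]
p,r=pose(L,[(T,[0,1,2,3],uv)],g);print('holder',p,r.round(2))
c,s=np.cos(p[2]),np.sin(p[2]);R=np.array([[c,-s,0],[s,c,0],[0,0,1]])
print('side corners',proj(S,L@R.T+[p[0],p[1],0]).round(1))
inv=lambda q:(R.T@(np.array(q)-[p[0],p[1],0])).round(1)
for nm,lo,hi in(('red',(0,200,120),(6,255,255)),('blue',(105,150,60),(125,255,255))):
    a=blob(T,lo,hi,(205,160,135,130));b=blob(S,lo,hi,(245,170,80,64))
    print(nm,a[0],a[1][4],a[2].round(1).tolist(),b[0],b[1])
    print(tri([(T,a[0]),(S,b[0])]), inv(tri([(T,a[0]),(S,b[0])])[0]))
# jaw pixel on crop
print('fixed jaw face/jaw face local', inv(onz(T,np.array([[ (122+50)/2,(62+155)/2]])/3+[205,160],38)[0]), inv(onz(T,np.array([[ (146+82)/2,(92+168)/2]])/3+[205,160],37)[0]))
print('tab in top local',[inv(q) for q in onz(T,blob(T,(105,150,60),(125,255,255),(205,160,135,130))[2],72)])
print('pad local z50',[inv(q) for q in onz(T,blob(T,(0,200,120),(6,255,255),(205,160,135,130))[2],50)])
# specimen mount top corners crop b: offset 405,168 scale 4.2
mu=np.array([[530,172],[665,93],[573,232],[700,160]])*1.0;mu[:,0]-=400;mu=mu/4.2+[405,168]-.3
print('mount',onz(T,mu,34).round(1))
W=onz(T,mu,34);print(W.mean(0),np.linalg.norm(W[0]-W[1]),np.linalg.norm(W[0]-W[2]))
# board corners
bu=np.array([[465,22],[790,88],[742,360],[413,295]])*1.0;bu[:,0]-=400
print('board',onz(T,bu/4.2+[405,168]-.3,12).round(1).tolist())
su=np.array([[525,490],[560,452],[640,556],[667,508]])*1.0;su-=[400,376];su=su/3.5+[310,250]
print([tri([(T,mu[i]),(S,su[j])]) for i,j in((0,0),(2,2),(3,3))],su)
E
```

```text
[[658.2 214.9  14. ]
 [484.5  -1.8  14. ]
 [367.5  92.   14. ]
 [539.  305.1  14. ]]
holder [552.97196175 203.3511108    0.89763336] [[ 1.14 -1.57]
 [ 2.02 -1.25]
 [-0.43  2.  ]
 [-2.71  0.69]]
side corners [[319.2 184.6]
 [292.7 227.5]
 [243.4 218.8]
 [277.7 178.6]]Traceback (most recent call last):
  File "<stdin>", line 13, in <module>
  File "fit.py", line 16, in blob
    i=1+s[1:,4].argmax();pts=np.argwhere(l==i)[:,::-1].astype(np.float32)
        ~~~~~~~~~~~~~~^^
ValueError: attempt to get argmax of an empty sequence
```

Run:
```python
from fit import *
import pickle
C=pickle.load(open('c0.pkl','rb'));T,S,Wc=C['top'],C['side'],C['wrist']
print(T['pixels'][231:234,318:321,:].tolist()[1],T['pixels'][221,264],S['pixels'][189,286],S['pixels'][211,292])
mu=np.array([[530,172],[665,93],[573,232],[700,160]])*1.0;mu[:,0]-=400;mu=mu/4.2+[405,168]-.3
W=onz(T,mu,34);print('mount',W.round(1).tolist(),W.mean(0),np.linalg.norm(W[0]-W[1]),np.linalg.norm(W[0]-W[2]))
bu=np.array([[465,22],[790,88],[742,360],[413,295]])*1.0;bu[:,0]-=400
B=onz(T,bu/4.2+[405,168]-.3,12);print('board',B.round(1).tolist(),np.linalg.norm(B[0]-B[1]),np.linalg.norm(B[1]-B[2]))
su=np.array([[525,490],[560,452],[640,556],[667,508]])*1.0;su-=[400,376];su=su/3.5+[310,250]
print([tri([(T,mu[i]),(S,su[j])]) for i,j in((0,0),(2,2),(3,3))])
V=np.array(Wc['view']);o=-V[:3,:3].T@V[:3,3];print('wrist cam',o,V[:3,:3].round(3).tolist(),Wc['mtx'][0][0])
print(T['view'])
```

```text
[[39, 46, 130], [43, 48, 130], [42, 51, 129]] [114  70  52] [69 46 43] [ 47  51 152]
mount [[557.4, -254.6, 34.0], [605.3, -335.2, 34.0], [522.4, -279.6, 34.0], [565.8, -355.3, 34.0]] [ 562.75969506 -306.18273905   34.        ] 93.75139544128726 43.02902916709339
board [[649.3, -221.6, 12.0], [611.8, -417.9, 12.0], [448.3, -385.6, 12.0], [484.5, -189.4, 12.0]] 199.83913016624982 166.61472780529516
[(array([ 550.45844855, -259.94192674,   -2.88478676]), np.float64(3.851863140521232)), (array([ 563.79870339, -313.64309434,  -30.1487433 ]), np.float64(14.824176024282991)), (array([ 577.82668116, -355.5619787 ,   51.74086357]), np.float64(5.407390079518876))]
wrist cam [202.5814959  595.59022084 384.68370614] [[0.429, 0.903, -0.001], [0.873, -0.415, 0.257], [0.231, -0.111, -0.967]] 328.7378495419535
[[ 1.21552006e-02 -9.99876710e-01  9.94065762e-03  2.35766600e+01]
 [-9.95614654e-01 -1.30243858e-02 -9.26381466e-02  5.87731109e+02]
 [ 9.27561961e-02 -8.77102914e-03 -9.95650218e-01  1.17197260e+03]
 [ 0.00000000e+00  0.00000000e+00  0.00000000e+00  1.00000000e+00]]
```

>>> step_arm --moves '[{"tx":-408,"ty":-221,"tz":0,"roll":1.8},{"tx":-408,"ty":-221,"tz":0,"roll":1.8},{"tx":-408,"ty":-221,"tz":0,"roll":1.8},{"tx":-408,"ty":-221,"tz":0,"roll":1.8},{"tx":-408,"ty":-221,"tz":0,"roll":1.8},{"tx":-408,"ty":-221,"tz":0,"roll":1.8},{"tx":-408,"ty":-221,"tz":0,"roll":1.8},{"tx":-408,"ty":-221,"tz":0,"roll":1.8},{"tx":-408,"ty":-221,"tz":0,"roll":1.8},{"tx":-408,"ty":-221,"tz":0,"roll":1.8},{"tx":-408,"ty":-221,"tz":0,"roll":1.8},{"tx":-408,"ty":-221,"tz":0,"roll":1.8}]' --grip 0

```text
t: 1.15
eef_pos: [545.0, 185.1, 214.3]
tcp_rot: [3.141, 0.0, 1.188]
ft_force: [0.1, -0.4, -0.3]
opening: 0.215
grip_force: 0.0
```

>>> step_arm --moves '[{"tx":0,"ty":0,"tz":0,"roll":0.1},{"tx":0,"ty":0,"tz":0,"roll":0.2},{"tx":0,"ty":0,"tz":0,"roll":0.29},{"tx":0,"ty":0,"tz":0,"roll":0.29},{"tx":0,"ty":0,"tz":0,"roll":0.29}]'

```text
t: 1.57
eef_pos: [541.9, 189.7, 214.5]
tcp_rot: [-3.141, 0.0, 0.911]
ft_force: [0.1, 0.6, 0.4]
opening: 0.008
grip_force: 0.0
```

Run:
```python
from fit import *
import pickle
c=shot('wrist','w1.png');pickle.dump(c,open('c1.pkl','wb'));s=env.state();print(s['eef_pos'],s['tcp_rot'],s['ft_force'],s['opening'])
```

```text
[541.85212244 189.74516706 214.55153235] [-3.14144050e+00  7.90536143e-05  9.11095698e-01] [ 0.74437227 -0.24939813  0.26876191] 0.0040874882792790185
```

View pics/w1.png

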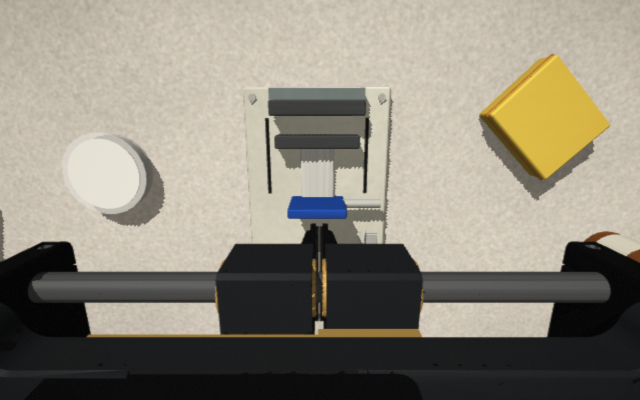

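Wrist view: plate far corners at (244,88) and (390,88), fixed jaw at (317,102), sliding jaw at (317,141), blue tab at (317,207).

Run:
```python
from fit import *
import pickle
c=pickle.load(open('c1.pkl','rb'));C=pickle.load(open('c0.pkl','rb'));T,S=C['top'],C['side']
g=cv2.cvtColor(c['pixels'],cv2.COLOR_BGR2GRAY).astype(int)
print('col318',list(g[80:225,318]));print('row150',list(g[180,238:400:1]))
b=blob(c,(105,150,30),(125,255,255),(250,180,150,50));print('blue',b[1],b[2].tolist())
P=onz(c,[[244,88],[390,88]],14);print(P.round(1),np.linalg.norm(P[0]-P[1]))
for n,cc,roi in(('T',T,(205,160,135,130)),('S',S,(245,170,80,64))):
  for nm,lo,hi in(('red',(0,130,90),(8,255,255)),('blue',(100,60,30),(130,255,255))):
    a=blob(cc,lo,hi,roi);print(n,nm,a[0],a[1],a[2].round(1).tolist())
```

```text
col318 [np.int64(198), np.int64(199), np.int64(200), np.int64(199), np.int64(198), np.int64(196), np.int64(195), np.int64(194), np.int64(131), np.int64(120), np.int64(119), np.int64(118), np.int64(119), np.int64(120), np.int64(119), np.int64(119), np.int64(119), np.int64(120), np.int64(117), np.int64(100), np.int64(76), np.int64(66), np.int64(63), np.int64(62), np.int64(61), np.int64(61), np.int64(62), np.int64(62), np.int64(63), np.int64(62), np.int64(61), np.int64(61), np.int64(60), np.int64(57), np.int64(47), np.int64(45), np.int64(106), np.int64(112), np.int64(113), np.int64(113), np.int64(112), np.int64(111), np.int64(110), np.int64(111), np.int64(110), np.int64(111), np.int64(110), np.int64(110), np.int64(110), np.int64(109), np.int64(111), np.int64(112), np.int64(112), np.int64(109), np.int64(73), np.int64(58), np.int64(72), np.int64(65), np.int64(65), np.int64(64), np.int64(63), np.int64(62), np.int64(63), np.int64(63), np.int64(63), np.int64(63), np.int64(61), np.int64(57), np.int64(48), np.int64(101), np.int64(107), np.int64(107), np.int64(108), np.int64(107), np.int64(106)
[... 3680 characters left out ...]
11.70001220703125, 232.60000610351562], [317.8999938964844, 224.89999389648438], [325.70001220703125, 231.10000610351562], [319.5, 238.8000030517578]]
T blue [263.39837398 220.36585366] [255 210  18  21 123] [[253.89999389648438, 228.3000030517578], [269.1000061035156, 209.3000030517578], [273.29998779296875, 212.60000610351562], [258.1000061035156, 231.6999969482422]]
S red [291.08108108 210.37837838] [287 208   9   6  37] [[286.79998779296875, 212.0], [287.6000061035156, 207.39999389648438], [295.3999938964844, 208.6999969482422], [294.6000061035156, 213.3000030517578]]
S blue [285.88492063 189.50396825] [278 182  17  17 252] [[278.0, 182.0], [294.0, 182.0], [294.0, 198.0], [278.0, 198.0]]
```

```bash
cat > hold.py <<'E'
from fit import *
H=np.array([551.4,206.2,0.9102])
def R(): c,s=np.cos(H[2]),np.sin(H[2]);return np.array([[c,-s,0],[s,c,0],[0,0,1]])
loc=lambda q:(np.atleast_2d(q)-[H[0],H[1],0])@R()
wld=lambda q:np.atleast_2d(q)@R().T+[H[0],H[1],0]
E
python3 - <<'E'
from hold import *
import pickle
c=pickle.load(open('c1.pkl','rb'));C=pickle.load(open('c0.pkl','rb'));T,S=C['top'],C['side']
for nm,uv,z in(('fixface',(318,99.5),38),('fixL',(268,99.5),38),('fixR',(366.5,99.5),38),('jawface back',(318,134),37),('jaw front edge',(318,137),37),('tab in',(288,208),72),('tabinR',(346.5,208),72),('tab in bottom',(318,196.5),22)):
    print(nm,loc(onz(c,[uv],z)).round(1))
print('top tab',loc(onz(T,[(253.9,228.3),(269.1,209.3),(273.3,212.6),(258.1,231.7)],72)).round(1).tolist())
print('top pad',loc(onz(T,[[318.8,231.9]],50)).round(1), 'side pad',loc(onz(S,[[291.1,210]],50)).round(1))
print('tri pad',[(loc(p),r) for p,r in[tri([(T,(318.8,231.9)),(S,(291.1,210))])]])
print('tri tab top mid',[(loc(p),r) for p,r in[tri([(T,(262.5,219.5)),(c,(317,208))])]])
for cc in(T,S):print(proj(cc,wld([[75,-80,14],[-205,-80,14],[-205,80,14],[75,80,14]])).round(1).tolist())
E
```

```text
fixface [[62.4 -1.1 38. ]]
fixL [[62.4 49.5 38. ]]
fixR [[ 62.5 -50.2  38. ]]
jawface back [[27.9 -1.1 37. ]]
jaw front edge [[24.9 -1.1 37. ]]
tab in [[-42.   28.7  72. ]]
tabinR [[-42.  -29.5  72. ]]
tab in bottom [[-43.5  -1.1  22. ]]
top tab [[-43.8, 27.9, 72.0], [-43.5, -29.7, 72.0], [-56.3, -29.9, 72.0], [-56.7, 27.9, 72.0]]
top pad [[-169.8  -62.    50. ]] side pad [[-170.6  -63.8   50. ]]
tri pad [(array([[-169.56264328,  -62.54959812,   49.09421042]]), np.float64(0.28236978559351655))]
tri tab top mid [(array([[-45.37166359,  -0.19152685,  60.9370435 ]]), np.float64(0.16020579758509257))]
[[247.5, 166.1], [334.2, 235.3], [294.1, 286.1], [206.9, 215.5]]
[[318.4, 184.2], [292.8, 227.1], [243.3, 218.7], [276.7, 178.5]]
```

>>> step_arm --moves '[{"tx":-3,"ty":-2.5,"tz":40,"roll":0},{"tx":-3,"ty":-2.5,"tz":80,"roll":0},{"tx":-3,"ty":-2.5,"tz":115,"roll":0},{"tx":-3,"ty":-2.5,"tz":145,"roll":0},{"tx":-3,"ty":-2.5,"tz":165,"roll":0},{"tx":-3,"ty":-2.5,"tz":178,"roll":0},{"tx":-3,"ty":-2.5,"tz":184,"roll":0},{"tx":-3,"ty":-2.5,"tz":184,"roll":0}]'

```text
t: 2.28
eef_pos: [537.6, 188.9, 29.5]
tcp_rot: [-3.14, 0.001, 0.91]
ft_force: [0.4, -0.1, 0.0]
opening: 0.004
grip_force: 0.0
```

>>> step_arm --moves '[{"tx":-4,"ty":0,"tz":0,"roll":0},{"tx":-8,"ty":0,"tz":0,"roll":0},{"tx":-11,"ty":0,"tz":0,"roll":0},{"tx":-14,"ty":0,"tz":0,"roll":0},{"tx":-16,"ty":0,"tz":0,"roll":0},{"tx":-18,"ty":0,"tz":0,"roll":0},{"tx":-18,"ty":0,"tz":0,"roll":0}]'

```text
t: 2.87
eef_pos: [527.8, 175.1, 31.7]
tcp_rot: [3.14, -0.003, 0.908]
ft_force: [2.3, 6.9, -2.1]
opening: 0.007
grip_force: 3.3
```

>>> step_arm --moves '[{"tx":-4,"ty":0,"tz":0,"roll":0},{"tx":-8,"ty":0,"tz":0,"roll":0},{"tx":-12,"ty":0,"tz":0,"roll":0},{"tx":-16,"ty":0,"tz":0,"roll":0},{"tx":-20,"ty":0,"tz":0,"roll":0},{"tx":-24,"ty":0,"tz":0,"roll":0},{"tx":-27,"ty":0,"tz":0,"roll":0},{"tx":-30,"ty":0,"tz":0,"roll":0},{"tx":-32,"ty":0,"tz":0,"roll":0},{"tx":-34,"ty":0,"tz":0,"roll":0},{"tx":-34,"ty":0,"tz":0,"roll":0}]'

```text
t: 3.78
eef_pos: [507.5, 148.7, 31.7]
tcp_rot: [3.139, -0.004, 0.908]
ft_force: [4.6, 10.6, -3.2]
opening: 0.011
grip_force: 5.4
```

>>> step_arm --moves '[{"tx":-1.5,"ty":0,"tz":0,"roll":0},{"tx":-3,"ty":0,"tz":0,"roll":0},{"tx":-4,"ty":0,"tz":0,"roll":0},{"tx":-5,"ty":0,"tz":0,"roll":0},{"tx":-5,"ty":0,"tz":0,"roll":0}]'

```text
t: 4.2
eef_pos: [504.4, 144.7, 31.7]
tcp_rot: [3.139, -0.004, 0.908]
ft_force: [4.8, 10.2, -4.5]
opening: 0.008
grip_force: 5.3
```

>>> step_arm --moves '[{"tx":-0.7,"ty":0,"tz":0,"roll":0},{"tx":-1.4,"ty":0,"tz":0,"roll":0},{"tx":-2,"ty":0,"tz":0,"roll":0},{"tx":-2,"ty":0,"tz":0,"roll":0}]'

```text
t: 4.53
eef_pos: [503.2, 143.2, 31.7]
tcp_rot: [3.139, -0.004, 0.908]
ft_force: [5.3, 9.5, -3.4]
opening: 0.003
grip_force: 5.5
```

>>> step_arm --moves '[{"tx":-1,"ty":0,"tz":0,"roll":0},{"tx":-2,"ty":0,"tz":0,"roll":0},{"tx":-3,"ty":0,"tz":0,"roll":0},{"tx":-3,"ty":0,"tz":0,"roll":0}]'

```text
t: 4.87
eef_pos: [501.3, 140.8, 31.7]
tcp_rot: [3.139, -0.004, 0.908]
ft_force: [4.4, 9.1, -3.4]
opening: 0.006
grip_force: 5.2
```

>>> step_arm --moves '[{"tx":-1,"ty":0,"tz":0,"roll":0},{"tx":-2,"ty":0,"tz":0,"roll":0},{"tx":-3,"ty":0,"tz":0,"roll":0},{"tx":-3,"ty":0,"tz":0,"roll":0}]'

```text
t: 5.2
eef_pos: [499.4, 138.4, 31.7]
tcp_rot: [3.139, -0.004, 0.908]
ft_force: [3.6, 9.9, -2.5]
opening: 0.003
grip_force: 4.8
```

>>> step_arm --moves '[{"tx":-1,"ty":0,"tz":0,"roll":0},{"tx":-2,"ty":0,"tz":0,"roll":0},{"tx":-3,"ty":0,"tz":0,"roll":0},{"tx":-3,"ty":0,"tz":0,"roll":0}]'

```text
t: 5.53
eef_pos: [498.0, 136.4, 31.7]
tcp_rot: [3.139, -0.005, 0.908]
ft_force: [6.5, 13.8, -5.6]
opening: 0.003
grip_force: 7.4
```

>>> step_arm --moves '[{"tx":-1,"ty":0,"tz":0,"roll":0},{"tx":-2,"ty":0,"tz":0,"roll":0},{"tx":-2,"ty":0,"tz":0,"roll":0}]'

```text
t: 5.78
eef_pos: [497.9, 136.0, 31.8]
tcp_rot: [3.137, -0.008, 0.907]
ft_force: [10.7, 27.4, -8.9]
opening: 0.006
grip_force: 13.8
```

The force has climbed to about 30 N with no further travel, so the jaw is at its stop. I'll ease off to check that the catch holds.

>>> step_arm --moves '[{"tx":2,"ty":0,"tz":0,"roll":0},{"tx":5,"ty":0,"tz":0,"roll":0},{"tx":9,"ty":0,"tz":0,"roll":0},{"tx":14,"ty":0,"tz":0,"roll":0},{"tx":20,"ty":0,"tz":0,"roll":0},{"tx":20,"ty":0,"tz":0,"roll":0}]'

```text
t: 6.28
eef_pos: [508.1, 150.1, 31.0]
tcp_rot: [3.141, -0.001, 0.908]
ft_force: [-0.3, -0.5, -0.0]
opening: 0.003
grip_force: 0.0
```

>>> step_arm --moves '[{"tx":0,"ty":0,"tz":-30,"roll":0},{"tx":0,"ty":0,"tz":-70,"roll":0},{"tx":0,"ty":0,"tz":-110,"roll":0},{"tx":0,"ty":0,"tz":-150,"roll":0},{"tx":0,"ty":0,"tz":-185,"roll":0},{"tx":0,"ty":0,"tz":-185,"roll":0},{"tx":0,"ty":0,"tz":-185,"roll":0}]'

```text
t: 6.87
eef_pos: [507.7, 149.5, 217.3]
tcp_rot: [3.139, -0.003, 0.908]
ft_force: [0.0, 0.0, -0.4]
opening: 0.008
grip_force: 0.0
```

Run:
```python
from hold import *
c=shot('wrist');print(env.state()['eef_pos'],env.state()['t'])
import pickle;pickle.dump(c,open('c2.pkl','wb'))
m=np.vstack([c['pixels'][:250,160:480]]);m=cv2.resize(m,None,fx=2,fy=2)
cv2.imwrite('pics/w2.png',m)
```

```text
[507.01499151 149.36198945 215.6260669 ] 6.9167
```

View pics/w2.png

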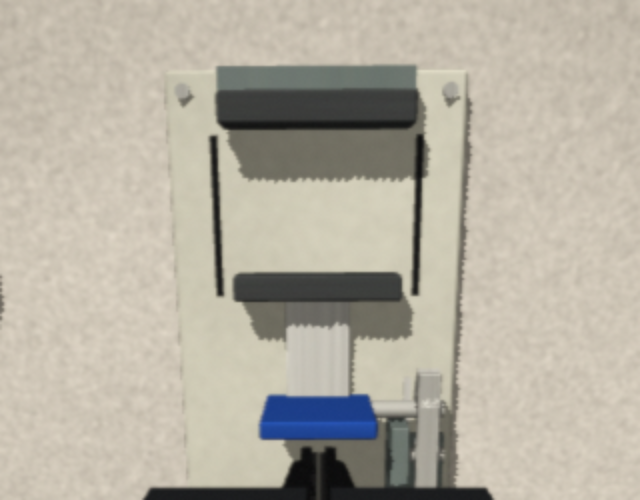

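The jaw stands open and the catch holds it: the sliding jaw is at about (317,143) in the full frame and the tab at about (319,208). Now to the specimen.

>>> step_arm --moves '[{"tx":-381,"ty":302,"tz":0,"roll":0.37},{"tx":-381,"ty":302,"tz":0,"roll":0.37},{"tx":-381,"ty":302,"tz":0,"roll":0.37},{"tx":-381,"ty":302,"tz":0,"roll":0.37},{"tx":-381,"ty":302,"tz":0,"roll":0.37},{"tx":-381,"ty":302,"tz":0,"roll":0.37},{"tx":-381,"ty":302,"tz":0,"roll":0.37},{"tx":-381,"ty":302,"tz":0,"roll":0.37},{"tx":-381,"ty":302,"tz":0,"roll":0.37},{"tx":-381,"ty":302,"tz":0,"roll":0.37},{"tx":-381,"ty":302,"tz":0,"roll":0.37},{"tx":-381,"ty":302,"tz":0,"roll":0.37}]' --grip 70

```text
t: 7.92
eef_pos: [509.7, -339.9, 213.1]
tcp_rot: [-3.139, 0.001, 0.536]
ft_force: [-0.5, 0.3, -0.9]
opening: 0.73
grip_force: 0.0
```

>>> step_arm --moves '[{"tx":0,"ty":0,"tz":0,"roll":0},{"tx":0,"ty":0,"tz":0,"roll":0},{"tx":0,"ty":0,"tz":0,"roll":0}]'

```text
t: 8.17
eef_pos: [510.3, -336.0, 213.8]
tcp_rot: [-3.138, 0.001, 0.537]
ft_force: [0.2, 1.1, 0.3]
opening: 0.735
grip_force: 0.0
```

Run:
```python
from hold import *
import pickle
c=shot('wrist');s=env.state();print(s['eef_pos'],s['tcp_rot'],s['t'])
pickle.dump(c,open('c3.pkl','wb'))
T=shot('top');S=shot('side');pickle.dump((T,S),open('c3ts.pkl','wb'))
cv2.imwrite('pics/w3.png',cv2.resize(c['pixels'][:250,160:480],None,fx=2,fy=2))
d=pickle.load(open('c2.pkl','rb'))
P=onz(d,[[242.5,36],[393,36]],14);print('corners',loc(P).round(1))
g=cv2.cvtColor(d['pixels'],cv2.COLOR_BGR2GRAY).astype(int)[:,318]
print({i:int(g[i]) for i in list(range(55,68))+list(range(130,155))+list(range(194,222))})
a=blob(T,(0,130,90),(8,255,255),(205,160,135,130));print('pad top',a[0],a[1],loc(onz(T,[a[0]],50)).round(1))
b=blob(S,(0,130,90),(8,255,255),(245,170,80,64));print('pad side',b[0],b[1],loc(tri([(T,a[0]),(S,b[0])])[0]).round(1))
```

```text
[ 510.58303881 -335.55060987  214.43570032] [-3.13934558e+00  5.65289889e-04  5.38427330e-01] 8.2167
corners [[ 74.8  78.9  14. ]
 [ 74.5 -78.   14. ]]
{55: 60, 56: 60, 57: 59, 58: 60, 59: 59, 60: 40, 61: 25, 62: 21, 63: 25, 64: 51, 65: 104, 66: 110, 67: 109, 130: 199, 131: 201, 132: 202, 133: 202, 134: 202, 135: 194, 136: 106, 137: 63, 138: 72, 139: 65, 140: 62, 141: 62, 142: 60, 143: 62, 144: 62, 145: 62, 146: 60, 147: 61, 148: 59, 149: 50, 150: 54, 151: 98, 152: 103, 153: 102, 154: 103, 194: 192, 195: 192, 196: 194, 197: 184, 198: 104, 199: 64, 200: 60, 201: 58, 202: 61, 203: 60, 204: 60, 205: 61, 206: 60, 207: 61, 208: 60, 209: 62, 210: 64, 211: 81, 212: 77, 213: 71, 214: 70, 215: 67, 216: 66, 217: 65, 218: 64, 219: 62, 220: 101, 221: 105}
pad top [318.7254902  231.81372549] [313 226  13  13 102] [[-169.5  -62.1   50. ]]
pad side [290.9047619 210.5      ] [287 208   9   6  42] [[-169.4  -62.3   47.2]]
```

View pics/w3.png

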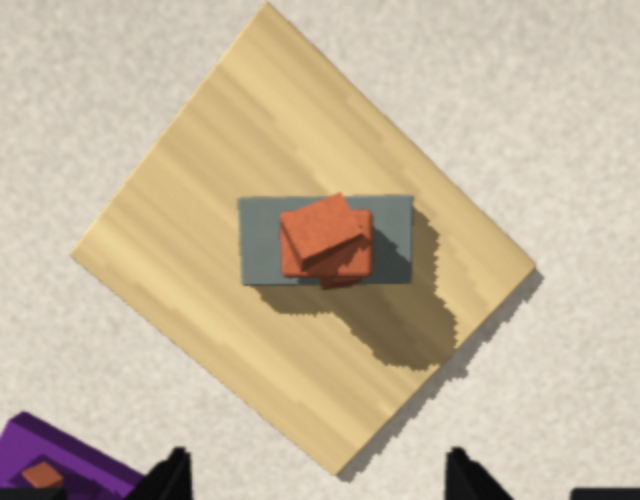

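The crop shows the grey mount with corners at about (279,99), (366,98), (365,142) and (281,142) in the full frame. The rock sits on its middle at about (323,122), nearly aligned with the tool.

Run:
```python
from hold import *
import pickle
c=pickle.load(open('c3.pkl','rb'));T,S=pickle.load(open('c3ts.pkl','rb'));d=pickle.load(open('c2.pkl','rb'))
uv=np.array([[238,198],[412,196],[411,284],[243,285]])/2+[160,0]-.25
W=onz(c,uv,34);print(W.round(1).tolist(),W.mean(0).round(1),np.linalg.norm(W-np.roll(W,-1,0),axis=1).round(1))
v=W[1]-W[0]+W[2]-W[3];print('long dir',np.arctan2(v[1],v[0]),'tool y ang',0.538-np.pi/2)
ru=np.array([[281,210],[372,210],[372,277],[281,277]])/2+[160,0]-.25
Q=onz(c,ru,76);print('rock',Q.mean(0).round(1),np.linalg.norm(Q-np.roll(Q,-1,0),axis=1).round(1))
# heights: mount top corners from top cam
mt=np.array([[530,172],[665,93],[573,232],[700,160]])*1.0;mt[:,0]-=400;mt=mt/4.2+[405,168]-.3
a=proj(T,W);print(a.round(1).tolist(),mt.round(1).tolist())
for i,j in((0,0),(1,1),(2,3),(3,2)):print(tri([(c,uv[i]),(T,mt[j])]))
print('jaw',loc(onz(d,[[318,137.5]],37)).round(1),'tab',loc(onz(d,[[318,210.5]],72)).round(1))
for y in(90,128/2-.5,): print(loc(onz(d,[[318,y]],38)).round(1))
```

```text
[[559.1, -258.0, 34.0], [605.4, -333.8, 34.0], [567.7, -357.5, 34.0], [521.9, -281.6, 34.0]] [ 563.5 -307.7   34. ] [88.9 44.5 88.7 44.1]
long dir -1.0246961680252291 tool y ang -1.0327963267948965
rock [ 563.7 -307.5   76. ] [41.1 29.9 42.2 29.9]
[[437.0, 208.0], [467.2, 189.8], [477.0, 205.0], [446.7, 223.2]] [[435.7, 208.7], [467.8, 189.8], [445.9, 222.9], [476.1, 205.8]]
(array([ 558.63311366, -256.86232151,   24.43704682]), np.float64(0.2133519504191952))
(array([ 604.77539209, -333.17871109,   40.39760507]), np.float64(0.05267804273546517))
(array([ 567.47938659, -360.13843215,   18.75672243]), np.float64(0.19773718987582356))
(array([ 521.47759078, -281.31169823,   29.92437722]), np.float64(0.447147479085487))
jaw [[-28.1   0.6  37. ]] tab [[-97.7   0.8  72. ]]
[[19.6  0.4 38. ]]
[[44.7  0.4 38. ]]
```

>>> step_arm --moves '[{"tx":30,"ty":1.5,"tz":20,"roll":-0.01},{"tx":60,"ty":3,"tz":45,"roll":-0.01},{"tx":60,"ty":3,"tz":80,"roll":-0.01},{"tx":60,"ty":3,"tz":115,"roll":-0.01},{"tx":60,"ty":3,"tz":145,"roll":-0.01},{"tx":60,"ty":3,"tz":163,"roll":-0.01},{"tx":60,"ty":3,"tz":172,"roll":-0.01},{"tx":60,"ty":3,"tz":173,"roll":-0.01},{"tx":60,"ty":3,"tz":173,"roll":-0.01}]'

```text
t: 9.07
eef_pos: [564.3, -308.2, 43.2]
tcp_rot: [3.141, -0.0, 0.548]
ft_force: [-0.4, 1.0, 1.3]
opening: 0.737
grip_force: 0.0
```

>>> step_arm --moves '[{"tx":0,"ty":0,"tz":1,"roll":0},{"tx":0,"ty":0,"tz":1,"roll":0},{"tx":0,"ty":0,"tz":1,"roll":0},{"tx":0,"ty":0,"tz":1,"roll":0},{"tx":0,"ty":0,"tz":1,"roll":0},{"tx":0,"ty":0,"tz":1,"roll":0},{"tx":0,"ty":0,"tz":1,"roll":0},{"tx":0,"ty":0,"tz":1,"roll":0}]' --grip 20

```text
t: 9.73
eef_pos: [564.0, -308.6, 42.2]
tcp_rot: [3.141, -0.0, 0.548]
ft_force: [-1.9, 1.0, 6.2]
opening: 0.44
grip_force: 30.0
```

>>> step_arm --moves '[{"tx":0,"ty":0,"tz":-5,"roll":0},{"tx":0,"ty":0,"tz":-15,"roll":0},{"tx":0,"ty":0,"tz":-35,"roll":0},{"tx":0,"ty":0,"tz":-60,"roll":0},{"tx":0,"ty":0,"tz":-90,"roll":0},{"tx":0,"ty":0,"tz":-115,"roll":0},{"tx":0,"ty":0,"tz":-125,"roll":0},{"tx":0,"ty":0,"tz":-130,"roll":0},{"tx":0,"ty":0,"tz":-130,"roll":0}]'

```text
t: 10.48
eef_pos: [563.9, -308.5, 172.1]
tcp_rot: [3.141, -0.0, 0.548]
ft_force: [0.7, -0.6, -3.3]
opening: 0.439
grip_force: 30.0
```

>>> step_arm --moves '[{"tx":5,"ty":-9,"tz":0,"roll":0},{"tx":13,"ty":-22,"tz":0,"roll":-0.02},{"tx":24,"ty":-40,"tz":0,"roll":-0.04},{"tx":37,"ty":-63,"tz":0,"roll":-0.06},{"tx":51,"ty":-86,"tz":0,"roll":-0.08},{"tx":65,"ty":-110,"tz":0,"roll":-0.1},{"tx":81,"ty":-136,"tz":0,"roll":-0.12},{"tx":97,"ty":-163,"tz":0,"roll":-0.14},{"tx":113,"ty":-190,"tz":0,"roll":-0.16},{"tx":129,"ty":-217,"tz":0,"roll":-0.18},{"tx":144,"ty":-243,"tz":0,"roll":-0.2},{"tx":160,"ty":-270,"tz":0,"roll":-0.22}]'

```text
t: 11.48
eef_pos: [558.4, 8.0, 170.5]
tcp_rot: [-3.14, 0.001, 0.77]
ft_force: [0.4, -0.3, -3.4]
opening: 0.439
grip_force: 30.0
```

>>> step_arm --moves '[{"tx":20,"ty":-21,"tz":0,"roll":-0.02},{"tx":40,"ty":-42,"tz":0,"roll":-0.04},{"tx":60,"ty":-63,"tz":0,"roll":-0.06},{"tx":79,"ty":-84,"tz":0,"roll":-0.08},{"tx":97,"ty":-103,"tz":0,"roll":-0.1},{"tx":113,"ty":-120,"tz":0,"roll":-0.12},{"tx":127,"ty":-134,"tz":0,"roll":-0.13},{"tx":137,"ty":-145,"tz":0,"roll":-0.14},{"tx":143,"ty":-152,"tz":0,"roll":-0.142},{"tx":143,"ty":-152,"tz":0,"roll":-0.142},{"tx":143,"ty":-152,"tz":0,"roll":-0.142},{"tx":143,"ty":-152,"tz":0,"roll":-0.142}]'

```text
t: 12.48
eef_pos: [557.0, 213.2, 171.4]
tcp_rot: [-3.141, 0.0, 0.909]
ft_force: [-0.0, -0.5, -3.1]
opening: 0.44
grip_force: 30.0
```

>>> step_arm --moves '[{"tx":0,"ty":0,"tz":10,"roll":0},{"tx":0,"ty":0,"tz":30,"roll":0},{"tx":0,"ty":0,"tz":55,"roll":0},{"tx":0,"ty":0,"tz":78,"roll":0},{"tx":0,"ty":0,"tz":97,"roll":0},{"tx":0,"ty":0,"tz":110,"roll":0},{"tx":0,"ty":0,"tz":118,"roll":0},{"tx":0,"ty":0,"tz":122,"roll":0},{"tx":0,"ty":0,"tz":122,"roll":0},{"tx":0,"ty":0,"tz":122,"roll":0}]'

```text
t: 13.32
eef_pos: [557.5, 213.8, 50.1]
tcp_rot: [3.141, -0.001, 0.909]
ft_force: [0.1, 0.1, -3.2]
opening: 0.441
grip_force: 30.0
```

>>> step_arm --moves '[{"tx":0,"ty":0,"tz":1,"roll":0},{"tx":0,"ty":0,"tz":2,"roll":0},{"tx":0,"ty":0,"tz":3,"roll":0},{"tx":0,"ty":0,"tz":4,"roll":0},{"tx":0,"ty":0,"tz":4,"roll":0}]'

```text
t: 13.73
eef_pos: [557.2, 214.0, 45.6]
tcp_rot: [3.142, -0.0, 0.91]
ft_force: [-0.4, -0.7, -2.9]
opening: 0.439
grip_force: 30.0
```

>>> step_arm --moves '[{"tx":0,"ty":0,"tz":0.5,"roll":0},{"tx":0,"ty":0,"tz":1,"roll":0},{"tx":0,"ty":0,"tz":1.5,"roll":0},{"tx":0,"ty":0,"tz":1.5,"roll":0},{"tx":0,"ty":0,"tz":1.5,"roll":0}]'

```text
t: 14.15
eef_pos: [557.2, 214.0, 44.2]
tcp_rot: [3.142, -0.0, 0.91]
ft_force: [0.7, -0.3, -1.6]
opening: 0.44
grip_force: 30.0
```

>>> step_arm --moves '[{"tx":0,"ty":0,"tz":0.5,"roll":0},{"tx":0,"ty":0,"tz":0.5,"roll":0},{"tx":0,"ty":0,"tz":0.5,"roll":0}]'

```text
t: 14.4
eef_pos: [557.2, 214.0, 44.1]
tcp_rot: [3.141, -0.0, 0.91]
ft_force: [-2.2, -0.8, 5.9]
opening: 0.437
grip_force: 30.0
```

>>> step_arm --moves '[{"tx":0,"ty":0,"tz":0,"roll":0},{"tx":0,"ty":0,"tz":0,"roll":0},{"tx":0,"ty":0,"tz":0,"roll":0},{"tx":0,"ty":0,"tz":0,"roll":0},{"tx":0,"ty":0,"tz":0,"roll":0},{"tx":0,"ty":0,"tz":0,"roll":0}]' --grip 70

```text
t: 14.9
eef_pos: [557.3, 214.0, 43.6]
tcp_rot: [3.142, -0.0, 0.91]
ft_force: [-0.2, 0.4, 0.4]
opening: 0.729
grip_force: 0.0
```

>>> step_arm --moves '[{"tx":0,"ty":0,"tz":-15,"roll":0},{"tx":0,"ty":0,"tz":-45,"roll":0},{"tx":0,"ty":0,"tz":-80,"roll":0},{"tx":0,"ty":0,"tz":-115,"roll":0},{"tx":0,"ty":0,"tz":-145,"roll":0},{"tx":0,"ty":0,"tz":-160,"roll":0}]'

```text
t: 15.4
eef_pos: [558.1, 214.2, 207.6]
tcp_rot: [3.139, -0.004, 0.91]
ft_force: [0.4, 0.2, -0.4]
opening: 0.735
grip_force: 0.0
```

>>> step_arm --moves '[{"tx":-20,"ty":5,"tz":0,"roll":0},{"tx":-55,"ty":14,"tz":0,"roll":0},{"tx":-95,"ty":25,"tz":0,"roll":0},{"tx":-135,"ty":35,"tz":0,"roll":0},{"tx":-175,"ty":46,"tz":0,"roll":0},{"tx":-210,"ty":55,"tz":0,"roll":0},{"tx":-230,"ty":60,"tz":0,"roll":0},{"tx":-239,"ty":62,"tz":0,"roll":0},{"tx":-239,"ty":62,"tz":0,"roll":0},{"tx":-239,"ty":62,"tz":0,"roll":0}]' --grip 0

```text
t: 16.23
eef_pos: [459.8, -12.5, 203.8]
tcp_rot: [3.141, -0.001, 0.909]
ft_force: [0.0, 0.4, 0.4]
opening: 0.088
grip_force: 0.0
```

Run:
```python
from hold import *
import pickle
c=shot('wrist','w4.png');s=env.state();print(s['eef_pos'],s['tcp_rot'],s['t'])
print('tcp loc',loc(s['eef_pos']).round(1))
b=blob(c,(0,150,60),(8,255,255),(350,60,120,190));print(b[0],b[1],b[2].tolist(),loc(onz(c,[b[0]],50)).round(1),loc(onz(c,b[2],50)).round(1).tolist())
T=shot('top');a=blob(T,(0,130,90),(8,255,255),(205,160,135,130));print(a[1])
```

```text
[459.96499575 -12.08151608 203.67283613] [ 3.14137855e+00 -4.42507239e-04  9.09963373e-01] 16.2833
tcp loc [[-228.5  -61.7  203.7]]Traceback (most recent call last):
  File "<stdin>", line 5, in <module>
  File "fit.py", line 16, in blob
    i=1+s[1:,4].argmax();pts=np.argwhere(l==i)[:,::-1].astype(np.float32)
        ~~~~~~~~~~~~~~^^
ValueError: attempt to get argmax of an empty sequence
```

View pics/w4.png

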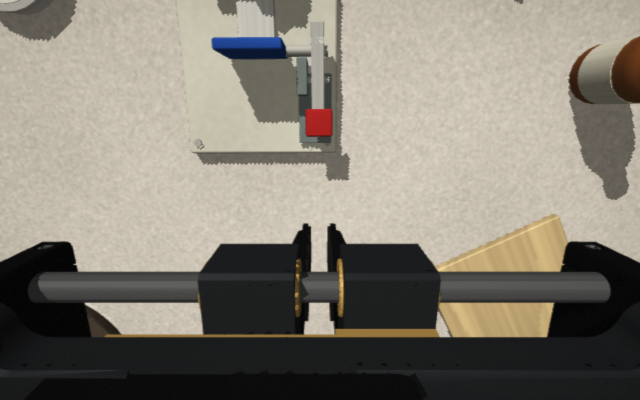

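The wrist view shows the red pad whole, at (319,122), with the catch bar running up from it to the jaw pin at (316,50). The jaw is still open. I'll measure the pad.

Run:
```python
from hold import *
c=shot('wrist');T=shot('top');S=shot('side')
b=blob(c,(0,150,60),(8,255,255),(280,90,80,60));print(b[0],b[1],loc(onz(c,[b[0]],50)).round(1),loc(onz(c,b[2],50)).round(1).tolist())
a=blob(T,(0,130,90),(8,255,255),(290,210,50,40))
p,r=tri([(c,b[0]),(T,a[0])]);print(a[1],loc(p),r)
print(env.state()['eef_pos'],loc(env.state()['eef_pos']))
m=np.hstack([cv2.resize(T['pixels'][160:290,205:340],(405,390)),cv2.resize(S['pixels'][165:235,240:325],None,fx=4.6,fy=4.6)[:390,:395].copy() if 0 else cv2.resize(S['pixels'][165:235,240:325],(390,390))])
cv2.imwrite('pics/m5.png',m)
```

```text
[318.60714286 122.61714286] [306 109  26  28 700] [[-169.  -61.   50.]] [[-156.4, -49.0, 50.0], [-156.4, -72.8, 50.0], [-181.7, -73.0, 50.0], [-181.7, -48.7, 50.0]]Traceback (most recent call last):
  File "<stdin>", line 4, in <module>
  File "fit.py", line 16, in blob
    i=1+s[1:,4].argmax();pts=np.argwhere(l==i)[:,::-1].astype(np.float32)
        ~~~~~~~~~~~~~~^^
ValueError: attempt to get argmax of an empty sequence
```

>>> step_arm --moves '[{"tx":15,"ty":0,"tz":0,"roll":0},{"tx":35,"ty":0,"tz":0,"roll":0},{"tx":52,"ty":0,"tz":20,"roll":0},{"tx":59,"ty":0,"tz":50,"roll":0},{"tx":59,"ty":0,"tz":85,"roll":0},{"tx":59,"ty":0,"tz":115,"roll":0},{"tx":59,"ty":0,"tz":133,"roll":0},{"tx":59,"ty":0,"tz":143,"roll":0},{"tx":59,"ty":0,"tz":147,"roll":0},{"tx":59,"ty":0,"tz":147,"roll":0}]' --grip 0

```text
t: 17.27
eef_pos: [495.7, 34.2, 56.3]
tcp_rot: [-3.141, 0.0, 0.91]
ft_force: [0.0, 0.5, -0.1]
opening: 0.008
grip_force: 0.0
```

>>> step_arm --moves '[{"tx":0,"ty":0,"tz":2,"roll":0},{"tx":0,"ty":0,"tz":4,"roll":0},{"tx":0,"ty":0,"tz":6,"roll":0},{"tx":0,"ty":0,"tz":8,"roll":0},{"tx":0,"ty":0,"tz":10,"roll":0},{"tx":0,"ty":0,"tz":10,"roll":0}]'

```text
t: 17.77
eef_pos: [495.6, 33.4, 47.1]
tcp_rot: [3.141, 0.0, 0.91]
ft_force: [-2.7, -4.0, 5.7]
opening: 0.01
grip_force: 2.7
```

>>> step_arm --moves '[{"tx":0,"ty":0,"tz":1,"roll":0},{"tx":0,"ty":0,"tz":2,"roll":0},{"tx":0,"ty":0,"tz":3,"roll":0},{"tx":0,"ty":0,"tz":4,"roll":0},{"tx":0,"ty":0,"tz":4,"roll":0}]'

```text
t: 18.18
eef_pos: [495.7, 33.7, 42.8]
tcp_rot: [3.141, -0.0, 0.91]
ft_force: [-1.2, -1.8, 2.1]
opening: 0.001
grip_force: 0.9
```

>>> step_arm --moves '[{"tx":0,"ty":0,"tz":1,"roll":0},{"tx":0,"ty":0,"tz":2,"roll":0},{"tx":0,"ty":0,"tz":3,"roll":0},{"tx":0,"ty":0,"tz":4,"roll":0},{"tx":0,"ty":0,"tz":4,"roll":0}]'

```text
t: 18.6
eef_pos: [495.6, 33.9, 38.4]
tcp_rot: [-3.141, 0.0, 0.91]
ft_force: [-0.6, -0.7, 1.2]
opening: 0.005
grip_force: 0.9
```

>>> step_arm --moves '[{"tx":0,"ty":0,"tz":1,"roll":0},{"tx":0,"ty":0,"tz":1.5,"roll":0},{"tx":0,"ty":0,"tz":1.5,"roll":0}]'

```text
t: 18.85
eef_pos: [495.7, 33.8, 37.1]
tcp_rot: [-3.142, -0.0, 0.91]
ft_force: [-1.4, -0.9, 4.2]
opening: 0.003
grip_force: 1.8
```

>>> step_arm --moves '[{"tx":0,"ty":0,"tz":-10,"roll":0},{"tx":0,"ty":0,"tz":-40,"roll":0},{"tx":0,"ty":0,"tz":-80,"roll":0},{"tx":60,"ty":-30,"tz":-120,"roll":0},{"tx":100,"ty":-62,"tz":-155,"roll":0},{"tx":140,"ty":-62,"tz":-165,"roll":0},{"tx":140,"ty":-62,"tz":-165,"roll":0},{"tx":140,"ty":-62,"tz":-165,"roll":0}]'

```text
t: 19.52
eef_pos: [534.4, 186.8, 206.0]
tcp_rot: [3.138, -0.005, 0.912]
ft_force: [0.6, 0.4, 0.1]
opening: 0.004
grip_force: 0.0
```

Run:
```python
from hold import *
import pickle
c=shot('wrist');s=env.state();print(loc(s['eef_pos']),s['t'],s['ft_force'])
pickle.dump(c,open('c6.pkl','wb'));S=shot('side')
m=np.hstack([cv2.resize(c['pixels'][:250,200:440],None,fx=2,fy=2),cv2.resize(S['pixels'][165:235,250:324],None,fx=4.2,fy=500/70)])
cv2.imwrite('pics/w6.png',m);print(m.shape)
```

```text
[[-26.55195071   1.36985099 205.07355375]] 19.5667 [-0.64338411  0.31553602 -0.02524972]
(500, 791, 3)
```

View pics/w6.png

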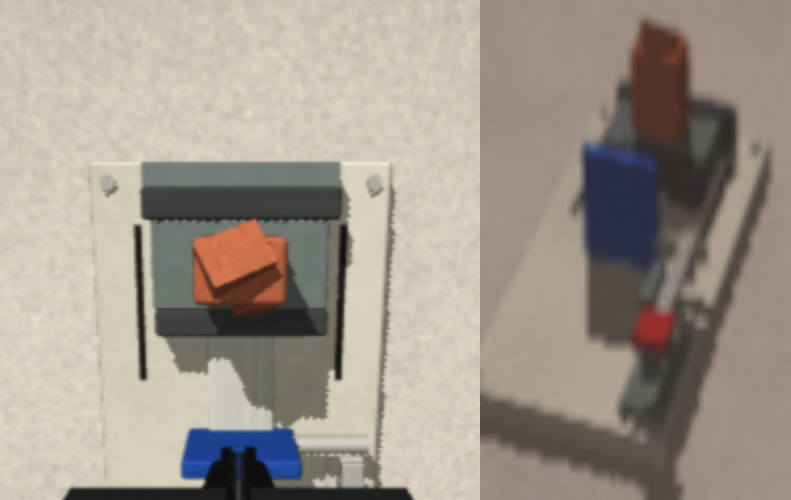

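The mount is clamped flat and square between the jaws: the rock is at about (319,135) full frame, with no gap on either side. The robot is clear of everything, so I'm handing in.

```bash
python3 -c "
from cell import env;print(env.job_done())"
```

```text
the job is handed in; nothing more can be done
None
```

I handed the job in at about 19.6 s with the specimen clamped upright and square in the holder in the last camera view and the robot clear; no verdict came back.

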